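Hang the loupe on the turning peg

ROBOT

A 7-joint arm with a two-finger parallel gripper is mounted at the origin on the work surface. World frame = base frame: x ahead of the robot, y to its left, z up, the work surface at z = 0. Lengths are in mm, angles in degrees, forces in N, time in s.
With the tool pointing down it reaches from about 425 to 925 mm from the base axis. Payload 6.8 kg.
Tool frame: the origin (TCP) lies on the centre line of the jaws, within the pads' length; the fingertips stand 22 mm ahead of it and the grasp point (between the pads) lies 3 mm ahead of it; z points along the fingers, y is the line along which they close (so a half turn about z gives the same grasp; the last joint's range is limited). The gripper opens to 88 mm and grips with 3 to 60 N. Pads are 20 mm wide; open, the fingers measure 115 mm over their backs; the gripper's body (75 mm by 178 mm) begins 61 mm behind the grasp point.
Start: joints at [-72.256, 27.33, 1.283, 89.118, -0.659, 63.558, -4.761], TCP at [273.88, 616.958, 244.664] pointing down, gripper open.
Joint ranges: [-169.35, 169.35], [-19.33, 120.38], [-80.79, 83.38], [13.8, 139.57], [-78.32, 258.32], [9.67, 109.79], [-169.56, 169.56]. Speed limits (degrees/s): [136.94, 136.94, 180, 180, 180, 180, 180].

INTERFACE

Orientations are given as [roll, pitch, yaw] about the fixed x, y, z axes, in that order (R = Rz(yaw) Ry(pitch) Rx(roll)).
In Python, from workcell import robot gives the robot as it stands.
- The arm moves only by the shell command python3 -m creep 'ROWS'. ROWS is JSON, a list of rows, each a list of 7 numbers: the shift along the tool's x, y, z in cm, then the turn, a rotation vector about the tool's x, y, z in degrees, then the gripper's target within -1 to 1 (fully open at 1, half-way at 0, shut at -1). In form: [[tx, ty, tz, rx, ry, rz, grip], ...]. A call has 1 to 12 rows; each row shifts and turns the commanded pose from where the row before left it, along the tool's axes as they then stand; what a row does not reach is not made up. A row lasts 1/10 s, in which the tool goes at most 50 mm and 8.59 degrees, less where a joint would pass 70% of its speed; a pose out of reach is approached as far as the arm can. A call with a gripper value outside its range is refused whole. The fingers move at their own pace and stop on an object; the grip force is fixed at half the most. Time passes only in rows, so rows that do not move let the fingers close. It gives the time, the measured TCP pose, the force, the opening and the grip force at its end, in the units of the state.
- robot.observe(): the state, without advancing time (a new reading comes with each control period).
- robot.capture(name): name is "side" or "top"; returns (picture, depth): 480x640x3 uint8, red, green, blue; 480x640 float32, mm along the optical axis (not along the pixel's ray), 0 where there is no reading.
- robot.camera_model(name): a dict with "camera_matrix" (3x3 intrinsics, pixels), "dist_coeffs" ([k1, k2, p1, p2, k3] as OpenCV has them; the pictures are not rectified), "origin" and "rotation" of the camera in the world. Camera axes: x right, y down, z forward; pixel columns grow to the right and rows downward; lengths in mm; the calibration is good to about 2 mm. A picture is of the moment at which its call begins. camera_model takes no time and is no camera call.
- robot.hand_in(): hands the job in; it is judged then, once.
The state is a dict: "clock": time; "joint_positions": joint angles; "dq": joint speeds; "joint_torque": joint torques, N m; "ee_pos": TCP position; "orientation": TCP orientation; "force": force on the tool from outside, world axes, zero at the start; "ft_torque": the same for the moment, N m; "gripper_width": finger opening in mm; "grasp_force": force on a finger pad.
Only numpy, scipy, OpenCV 4.12 (cv2) and the standard library are available. Lean on these libraries where they do the work, as an engineer would, in place of code of your own. Each camera call takes 0.05 s, during which the arm holds its last target. There are 200 camera calls.

TASK

Turn the steel peg on top of the parking stand round until it faces the front of the stand, and press it home against its stop with a hand-firm push of roughly 5 to 15 N. Then take the flat magnifier out of its cradle and hang it by its eye on the peg, behind the end bead, hanging freely with the peg still at its stop. Treat the stand gently, never loading it with more than about 20 N, and leave the other things on the bench where they are.

Things in the scene. Friction and masses are not known exactly. Their poses are not given: they have to be found in the camera images.
- stand: Parking stand bolted to the bench: dark steel foot 120 x 120 x 14 mm, upright 20 mm aluminium tube, a steel rod telescoping out of it, and on the rod a turning head (24 mm diameter, 22 mm tall, turning about the foot's vertical centre line) with one level steel peg. Origin: centre of the foot's underside; z up; its front is its -x side. It does not give way under 20 N.
- collar (a point): Top centre of the tube's black clamp collar (30 mm diameter), 112 mm above the stand's origin, axes as the stand's. The rod above it was clamped by hand: the peg's axis lies somewhere from 28 to 78 mm above this point (140 to 190 above the bench). This height is NOT measured: find it by touch (peg top is 3.5 mm above its axis) or by eye.
- turret (a joint): Angle of the head. 0: at its rigid stop, peg pointing to the stand's front (-x); grows anticlockwise from above, to 2.3; at 1.57 the peg points to the stand's -y. Friction 0.16 N m (3.5 N at mid-neck) holds it where left. Peg along its length, from the axis: 7 mm diameter, flange 12 mm diameter at 28-31 mm, plain neck 31-58 mm (the hanging place), end bead 11 mm diameter at 58-64 mm.
- loupe: Flat black magnifier standing upright in its cradle, 120 mm tall, 8 mm thick (along its x), about 90 g. Lower part: square frame 46 mm wide (along its y) and 46 mm tall round a glass lens. Above it a handle strip 28 mm wide (along y), 8 mm thick, up to the top. Origin: centre of the frame's underside; z up.
- eye (a point): Centre of the magnifier's eye, a round hole of 16 mm diameter right through the handle strip along x, 80 mm above the magnifier's origin (its rim is 32 mm below the top). Axes as the magnifier's.
- cradle: Grey slotted block fixed to the bench, 34 x 66 x 36 mm (x, y, z); the magnifier stands in its slot (10 mm x 48 mm, long along y, floor 8 mm above the bench) and lifts out straight up by 30 mm. Origin: centre of its underside.
- meter: Bystander: red and black multimeter lying flat, 150 x 76 x 46 mm. Origin: centre of the underside.
- bitcase: Bystander: black open bit case, 80 x 120 x 24 mm. Origin: centre of the underside.
- driver: Bystander: small screwdriver lying down, 150 mm long along its x. Origin: underside, between the ends.
- flux: Bystander: small jar, 38 mm diameter, 36 mm tall. Origin: centre of the underside.
Mind the look-alikes: they are no part of the job. Several things have the shape of the stand; the one meant has the colours described above.

How it is judged:
By the outcome, as a careful person would: the job done as asked, in the order asked, and still so for the second after the job is handed in, with the robot touching nothing.
It also fails if it takes over 72 s, if anything falls off the work surface, if the arm or the gripper's body presses on something with over 40 N, if the wrist force passes 120 N, or if a joint passes its speed limit or range.

## Working session

There is one attempt and no reset: what is moved stays moved. The work goes in short steps, Python scripts to look and compute and a shell command to move; the robot and the scene stay as the last step left them, time stands still between calls to the robot, and variables do not carry over. Pictures are saved under pics/ and viewed, at most 10 in all, crops included, and the job is handed in when it is done.

```bash
mkdir -p pics; cat > h.py <<'E'
import numpy as np,cv2
from workcell import robot
from scipy.spatial.transform import Rotation as Ro
def cam(n):
    m=robot.camera_model(n);return np.array(m["camera_matrix"],float),np.array(m["dist_coeffs"],float),np.array(m["origin"],float),np.array(m["rotation"],float)
def rays(n,px):
    K,d,o,R=cam(n);u=cv2.undistortPoints(np.array(px,float).reshape(-1,1,2),K,d).reshape(-1,2)
    return o,np.c_[u,np.ones(len(u))]@R.T
def plane(n,px,z):
    o,v=rays(n,px);return o+v*((z-o[2])/v[:,2])[:,None]
def dep(n,px,D):
    o,v=rays(n,px);return o+v*np.array([D[int(round(q[1])),int(round(q[0]))] for q in px])[:,None]
def cloud(n,D):
    ys,xs=np.nonzero(D>0);o,v=rays(n,np.c_[xs,ys]);return np.c_[xs,ys],o+v*D[ys,xs][:,None]
def proj(n,P):
    K,d,o,R=cam(n);return cv2.projectPoints(np.array(P,float).reshape(-1,3),R.T,None,K,d)[0].reshape(-1,2) if 0 else cv2.projectPoints(((np.array(P,float).reshape(-1,3)-o)@R),np.zeros(3),np.zeros(3),K,d)[0].reshape(-1,2)
E
python3 - <<'E'
from h import *
for n in("side","top"):
    p,D=robot.capture(n);cv2.imwrite(f"pics/{n}0.png",p[...,::-1]);np.save(f"{n}0.npy",D)
    K,d,o,R=cam(n);print(n,o,R.round(3).tolist(),K[0,0],d)
print(robot.observe())
E
```

```text
side [ 152.12742718 -350.85208852  634.43584206] [-128.757, 0.873, -45.675] 444.23719167005214 [0.00409196 0.         0.         0.         0.        ]
top [ 414.37088212   71.93419264 1066.60137771] [-169.762, 0.047, -89.267] 532.5958627168164 [0.0246893 0.        0.        0.        0.       ]
{'clock': 0.1, 'joint_positions': array([-72.2573156 ,  27.37087017,   1.27837869,  89.16835695,
        -0.65895818,  63.55733017,  -4.76174478]), 'dq': array([-0.00575578, -0.17516112,  0.01943701, -0.16437657, -0.06485222,
       -0.00348031,  0.01767641]), 'joint_torque': array([ 4.40487522e-03, -5.84083879e+01,  1.54035922e+00, -2.73310411e+01,
       -5.41305018e-02,  1.32101448e-02,  3.86414570e-05]), 'ee_pos': array([273.65817685, 616.52189705, 243.81214055]), 'orientation': array([-1.79910924e+02,  5.54968161e-03,  1.56065909e+02]), 'force': array([-0.79246776,  0.24126632, -0.01468387]), 'ft_torque': array([-0.03280621, -0.01222124,  0.01477751]), 'grasp_force': 0.0, 'gripper_width': 88.10408852154285}
```

View pics/side0.png

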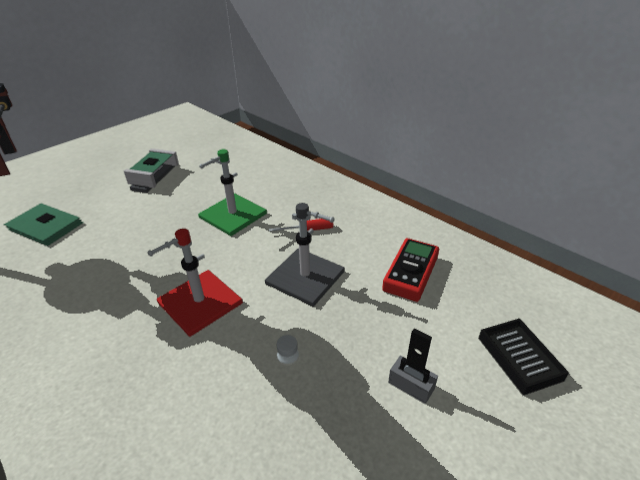

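View pics/top0.png

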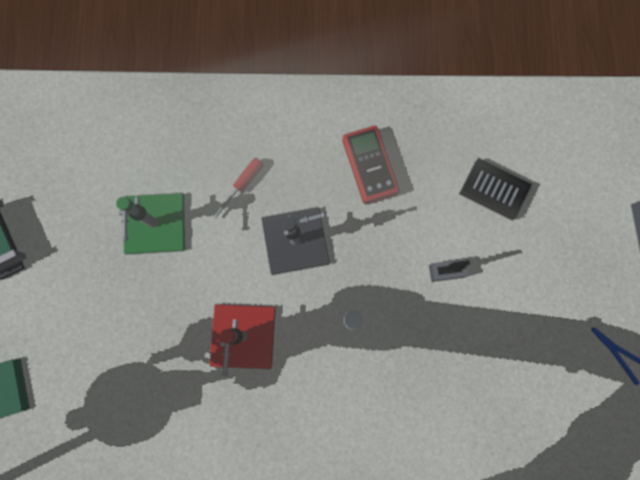

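The side view shows the dark stand at (304,270), with look-alikes in red (200,300) and green (232,212). I choose the dark foot with the aluminium tube. The loupe in its cradle is at (415,365). In the top view the stand is at (297,240) and the loupe at (453,268). I'll check the choice in one close crop and measure.

```bash
sed -i 's/np.array(m\["rotation"\],float)/Ro.from_euler("xyz",m["rotation"],degrees=True).as_matrix()/' h.py
python3 - <<'E'
from h import *
s=cv2.imread("pics/side0.png");t=cv2.imread("pics/top0.png")
a=cv2.resize(s[190:310,255:355],None,fx=4,fy=4,interpolation=3);b=cv2.resize(t[195:285,255:345],(400,400),interpolation=3)
c=np.zeros((480,800,3),np.uint8);c[:,:400]=a;c[:400,400:]=b
cv2.imwrite("pics/crop.png",c)
Dt=np.load("top0.npy");Ds=np.load("side0.npy")
for n,D in(("top",Dt),("side",Ds)):
    px,P=cloud(n,D)
    b=P[(abs(P[:,2])<8)];print(n,"table z",np.median(b[:,2]))
# foot: dark mask on top view
px,P=cloud("top",Dt);ok=(P[:,2]>8)&(P[:,2]<20)&(px[:,0]>250)&(px[:,0]<345)&(px[:,1]>195)&(px[:,1]<285)
r=cv2.minAreaRect(P[ok][:,:2].astype(np.float32));print("foot",r,ok.sum(),np.median(P[ok][:,2]))
for n,D,w in(("top",Dt,(250,345,190,285)),("side",Ds,(255,350,190,310))):
    px,P=cloud(n,D);ok=(P[:,2]>130)&(P[:,2]<260)&(px[:,0]>w[0])&(px[:,0]<w[1])&(px[:,1]>w[2])&(px[:,1]<w[3])
    q=P[ok];o=np.argsort(q[:,2]);print(n,ok.sum());print(np.c_[px[ok],q].round(0).astype(int)[o][::max(1,len(o)//45)].tolist())
px,P=cloud("top",Dt);w=(px[:,0]>420)&(px[:,0]<490)&(px[:,1]>245)&(px[:,1]<290)
for lo,hi in((30,40),(60,140)):
    ok=w&(P[:,2]>lo)&(P[:,2]<hi)
    if ok.sum()>4:print(lo,ok.sum(),cv2.minAreaRect(P[ok][:,:2].astype(np.float32)),np.median(P[ok][:,2]))
E
```

```text
top table z 0.9022508382518026
side table z -1.6283131329385583
foot ((587.5857543945312, 130.37112426757812), (151.47023010253906, 134.76429748535156), 11.553812980651855) 3010 14.597981121787257
top 343
[[293, 232, 591, 135, 153], [299, 226, 601, 125, 157], [298, 226, 600, 126, 160], [298, 224, 603, 126, 163], [285, 233, 587, 148, 165], [307, 223, 605, 110, 166], [287, 232, 588, 144, 168], [296, 225, 600, 129, 169], [286, 233, 586, 146, 169], [310, 220, 609, 105, 170], [304, 221, 607, 115, 170], [297, 224, 602, 127, 171], [303, 222, 605, 117, 171], [302, 221, 607, 119, 171], [312, 216, 616, 102, 172], [311, 217, 614, 103, 172], [301, 221, 607, 120, 172], [323, 215, 618, 83, 172], [297, 222, 605, 127, 173], [311, 219, 610, 103, 173], [324, 214, 619, 81, 173], [323, 212, 623, 83, 173], [303, 221, 607, 117, 173], [310, 219, 610, 105, 173], [320, 215, 617, 88, 174], [302, 220, 608, 119, 174], [303, 219, 610, 117, 175], [294, 228, 594, 132, 176], [288, 222, 604, 142, 177], [322, 213, 620, 85, 177], [287, 219, 609, 144, 178], [289, 223, 602, 141, 178], [285, 228, 593, 147, 179], [291, 22
[... 1304 characters left out ...]
, 607, 119, 170], [317, 213, 614, 111, 171], [296, 211, 592, 143, 171], [309, 212, 605, 123, 172], [317, 212, 614, 112, 172], [316, 212, 613, 112, 173], [296, 210, 591, 142, 174], [300, 211, 593, 133, 175], [298, 209, 594, 139, 176], [297, 208, 594, 142, 177], [305, 204, 612, 140, 177], [302, 206, 604, 139, 178], [305, 207, 605, 132, 178], [307, 207, 607, 130, 178], [305, 205, 609, 137, 178], [298, 208, 593, 139, 179], [299, 209, 592, 134, 179]]
30 386 ((543.2681274414062, -162.87603759765625), (34.27231216430664, 67.27001953125), 8.378900527954102) 36.5129610409366
60 164 ((543.1431274414062, -162.11192321777344), (8.478774070739746, 28.40546417236328), 8.901844024658203) 122.50267656477007
```

View pics/crop.png

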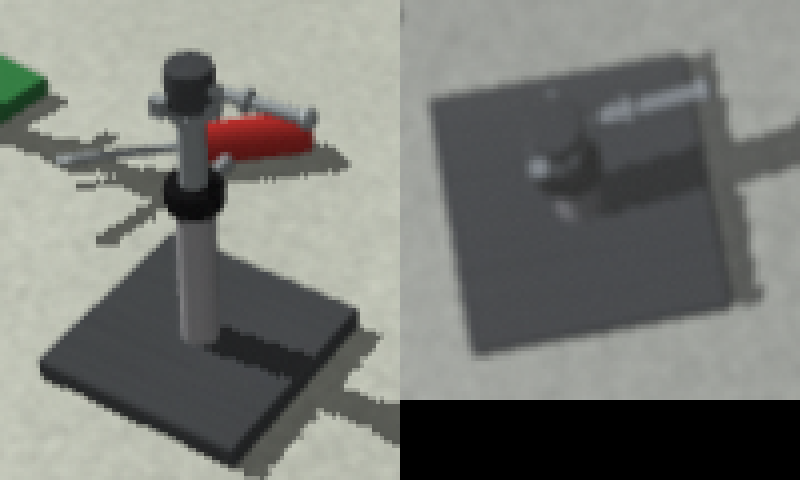

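The crop confirms the dark stand. Its peg at crop (590–705, 85–115) points to world −y, about 90° anticlockwise from the −x front. The third measurement gives the exact axis and the peg line.

```bash
python3 - <<'E'
from h import *
t=cv2.imread("pics/top0.png");s=cv2.imread("pics/side0.png")
Dt=np.load("top0.npy");Ds=np.load("side0.npy")
g=t.astype(int);m=((g.max(2)<88)&(g.max(2)-g.min(2)<14)).astype(np.uint8);w=np.zeros_like(m);w[200:278,255:338]=1;m=m*w
m=cv2.morphologyEx(m,cv2.MORPH_OPEN,np.ones((5,5)));c=max(cv2.findContours(m,0,2)[0],key=cv2.contourArea)[:,0]
for z in(14,):
    q=plane("top",c,z);print("foot",cv2.minAreaRect(q[:,:2].astype(np.float32)))
hc=plane("top",[(430*.225+165,97*.225+195),(685*.225+165,55*.225+195),(730*.225+165,305*.225+195),(475*.225+165,352*.225+195)],14)
print("hand corners",hc.round(1).tolist(),hc.mean(0).round(1),np.linalg.norm(hc-np.roll(hc,1,0),axis=1).round(1))
# side foot corners (crop px/4): left(40,362) front(238,455) right(357,315)
sc=plane("side",[(255+40/4,190+362/4),(255+236/4,190+455/4),(255+357/4,190+312/4)],14);print("side corners",sc.round(1).tolist(),"centre",((sc[0]+sc[2])/2).round(1))
for n,D,wd in(("top",Dt,(305,345,190,285)),("side",Ds,(312,350,200,230))):
    px,P=cloud(n,D);ok=(P[:,2]>160)&(P[:,2]<185)&(px[:,0]>wd[0])&(px[:,0]<wd[1])&(px[:,1]>wd[2])&(px[:,1]<wd[3])
    q=P[ok];l=cv2.fitLine(q[:,:2].astype(np.float32),cv2.DIST_HUBER,0,.01,.01).ravel();print(n,len(q),"peg",l,np.degrees(np.arctan2(l[1],l[0])),"z pct",np.percentile(q[:,2],[5,50,95]),q[:,1].min())
px,P=cloud("top",Dt);ok=(P[:,2]>174)&(px[:,0]>275)&(px[:,0]<298)&(px[:,1]>205)&(px[:,1]<240);print("head",cv2.minEnclosingCircle(P[ok][:,:2].astype(np.float32)),np.median(P[ok][:,2]))
for nm,u in(("red",(234,330)),("green",(124,203)),("meter",(370,163)),("bit",(498,188)),("flux",(353,320))):print(nm,dep("top",[u],Dt).round(0))
E
```

```text
foot ((600.928955078125, 137.9811553955078), (115.912353515625, 119.31204986572266), 11.29296588897705)
hand corners [[648.4, 208.7, 14.0], [669.6, 92.9, 14.0], [554.8, 71.0, 14.0], [532.2, 184.5, 14.0]] [601.2 139.3  14. ] [118.7 117.7 116.9 115.8]
side corners [[531.6, 179.9, 14.0], [554.4, 64.3, 14.0], [668.2, 89.1, 14.0]] centre [599.9 134.5  14. ]
top 92 peg [ 3.1767175e-01 -9.4820076e-01  6.1354602e+02  9.5619484e+01] -71.47781 z pct [169.41270414 172.37319736 175.68684215] 79.40441955070355
side 102 peg [ 2.7246734e-01 -9.6216506e-01  6.1308734e+02  9.5686081e+01] -74.18886 z pct [164.58238175 169.19159668 172.71210294] 77.19341569581883
head ((600.990478515625, 140.88092041015625), 11.960651397705078) 180.2035379620129
red [[422. 238. 111.]]
green [[634. 424. 175.]]
meter [[756.  -8.  41.]]
bit [[ 713. -269.   18.]]
flux [[444.  24.  37.]]
```

```bash
python3 -m creep '[[-2,-1.2,-0.5,0,0,0,-1],[-4,-2.3,-0.5,0,0,0,-1],[-4.2,-2.5,-0.5,0,0,0,-1],[-4.2,-2.5,0,0,0,0,-1],[-4.2,-2.5,0,0,0,0,-1],[-4.2,-2.5,0,0,0,0,-1],[-4.2,-2.5,0,0,0,0,-1],[-4.2,-2.5,0,0,0,0,-1],[-4.2,-2.5,0,0,0,0,-1],[-4.2,-2.5,0,0,0,0,-1],[-4.2,-2.5,0,0,0,0,-1],[-4.2,-2.5,0,0,0,0,-1]]'; python3 -m creep '[[-4,-2,0,0,0,0,-1],[-3,-1.9,0,0,0,0,-1],[0,0,0,0,0,7.14,-1],[0,0,0,0,0,7.14,-1],[0,0,0,0,0,7.14,-1],[0,0,0,0,0,7.14,-1],[0,0,0,0,0,7.14,-1],[0,0,0,0,0,7.14,-1],[0,0,0,0,0,7.14,-1],[0,0,0,0,0,0,-1],[0,0,0,0,0,0,-1]]'; python3 -c "
from h import *
print(robot.observe())"
```

```text
clock: 1.3
ee_pos: [597.6, 158.3, 260.0]
orientation: [-180.0, 0.0, 156.0]
force: [0.9, 0.5, -0.1]
gripper_width: 0.3
grasp_force: 0.0
clock: 2.4
ee_pos: [644.8, 96.8, 259.7]
orientation: [-180.0, 0.0, 106.2]
force: [0.1, 0.3, 0.6]
gripper_width: 0.7
grasp_force: 0.0
{'clock': 2.4, 'joint_positions': array([-31.59775925,  25.74372153,  24.5427079 ,  92.82012224,
       -11.56862943,  63.98029842,  12.11913128]), 'dq': array([ 0.19390821,  0.0877732 , -0.59718035, -0.31192278, -0.07775274,
       -0.02095427, -0.1658756 ]), 'joint_torque': array([-1.42046311e-01, -5.25947821e+01,  6.67266726e+00, -2.67885089e+01,
       -6.38166117e-02,  3.36355646e-02, -1.32079893e-01]), 'ee_pos': array([644.79766634,  96.75110135, 259.69691779]), 'orientation': array([-1.79980854e+02,  9.38079279e-03,  1.06224750e+02]), 'force': array([0.07782041, 0.28312881, 0.56958636]), 'ft_torque': array([-0.06525577,  0.03829668,  0.01208501]), 'grasp_force': 0.0, 'gripper_width': 0.6716140600470615}
```

```bash
python3 -m creep '[[0.35,-1.5,0,0,0,0,-1],[0.33,-1.55,0,0,0,0,-1],[0,0,1.5,0,0,0,-1],[0,0,1.5,0,0,0,-1],[0,0,1.5,0,0,0,-1],[0,0,1,0,0,0,-1],[0,0,0.3,0,0,0,-1],[0,0,0,0,0,0,-1],[0,0,0,0,0,0,-1]]'
python3 -m creep '[[0,0,0.05,0,0,0,-1],[0,0,0.05,0,0,0,-1],[0,0,0.05,0,0,0,-1],[0,0,0.05,0,0,0,-1],[0,0,0,0,0,0,-1]]'
```

```text
clock: 3.3
ee_pos: [614.4, 95.7, 201.9]
orientation: [180.0, 0.0, 106.1]
force: [0.4, -0.0, 0.0]
gripper_width: 0.6
grasp_force: 0.0
clock: 3.8
ee_pos: [613.9, 95.8, 199.6]
orientation: [-180.0, -0.0, 106.1]
force: [0.5, -0.2, 0.2]
gripper_width: 0.4
grasp_force: 0.0
```

Fingertips are at about 177.6 mm with no contact yet, so I'll step down.

```bash
python3 -m creep '[[0,0,0.05,0,0,0,-1],[0,0,0.05,0,0,0,-1],[0,0,0,0,0,0,-1]]'
python3 -m creep '[[0,0,0.05,0,0,0,-1],[0,0,0.05,0,0,0,-1],[0,0,0,0,0,0,-1]]'
```

```text
clock: 4.1
ee_pos: [613.9, 95.7, 198.6]
orientation: [-180.0, -0.0, 106.1]
force: [0.5, -0.0, 0.9]
gripper_width: 0.7
grasp_force: 0.0
clock: 4.4
ee_pos: [613.8, 95.7, 197.5]
orientation: [-180.0, -0.0, 106.1]
force: [-0.6, 0.2, -0.3]
gripper_width: 0.4
grasp_force: 0.0
```

```bash
python3 -m creep '[[0,0,0.05,0,0,0,-1],[0,0,0.05,0,0,0,-1],[0,0,0,0,0,0,-1]]'
```

```text
clock: 4.7
ee_pos: [613.9, 95.8, 196.6]
orientation: [-180.0, -0.0, 106.1]
force: [-0.2, 0.5, -0.4]
gripper_width: 0.4
grasp_force: 0.0
```

```bash
python3 -m creep '[[0,0,0.05,0,0,0,-1],[0,0,0.05,0,0,0,-1],[0,0,0,0,0,0,-1]]'
```

```text
clock: 5.0
ee_pos: [613.9, 95.8, 195.6]
orientation: [-180.0, -0.0, 106.1]
force: [0.2, 0.1, -0.4]
gripper_width: 0.5
grasp_force: 0.0
```

```bash
python3 -m creep '[[0,0,0.05,0,0,0,-1],[0,0,0.05,0,0,0,-1],[0,0,0,0,0,0,-1]]'
```

```text
clock: 5.3
ee_pos: [614.0, 95.8, 194.7]
orientation: [180.0, -0.0, 106.1]
force: [-0.8, -0.3, 0.2]
gripper_width: 0.6
grasp_force: 0.3
```

```bash
python3 -m creep '[[0,0,0.04,0,0,0,-1],[0,0,0.04,0,0,0,-1],[0,0,0,0,0,0,-1]]'
```

```text
clock: 5.6
ee_pos: [614.0, 95.8, 194.3]
orientation: [180.0, -0.0, 106.1]
force: [-1.3, -0.2, 5.3]
gripper_width: 0.3
grasp_force: 2.5
```

Contact at TCP z 194.4 puts the peg top at 172.4 and its axis at about 168.9, which agrees with the depth. Next I go to the peg's +x side and down.

```bash
python3 -m creep '[[0,0,-0.8,0,0,0,-1],[0,0,-0.7,0,0,0,-1],[0,1.5,0,0,0,0,-1],[0,1.5,0,0,0,0,-1],[0,0,1.0,0,0,0,-1],[0,0,1.0,0,0,0,-1],[0,0,0.5,0,0,0,-1],[0,-0.5,0,0,0,0,-1],[0,-0.2,0,0,0,0,-1],[0,0,0,0,0,0,-1]]'
python3 -m creep '[[0,-0.1,0,0,0,0,-1],[0,-0.1,0,0,0,0,-1],[0,-0.1,0,0,0,0,-1],[0,-0.1,0,0,0,0,-1],[0,0,0,0,0,0,-1]]'
```

```text
clock: 6.6
ee_pos: [635.6, 101.8, 184.2]
orientation: [180.0, -0.0, 106.1]
force: [0.4, 0.3, 0.1]
gripper_width: 0.5
grasp_force: 0.0
clock: 7.1
ee_pos: [632.1, 101.0, 183.9]
orientation: [180.0, -0.0, 106.1]
force: [-0.1, -0.0, 0.1]
gripper_width: 0.6
grasp_force: 0.0
```

```bash
python3 -m creep '[[0,-0.12,0,0,0,0,-1],[0,-0.12,0,0,0,0,-1],[-0.11,-0.31,0,0,0,4,-1],[-0.11,-0.31,0,0,0,4,-1],[-0.11,-0.31,0,0,0,4,-1],[-0.11,-0.31,0,0,0,4,-1],[-0.11,-0.31,0,0,0,4,-1],[-0.11,-0.31,0,0,0,4,-1]]'
python3 -m creep '[[-0.11,-0.31,0,0,0,4,-1],[-0.11,-0.31,0,0,0,4,-1],[-0.11,-0.31,0,0,0,4,-1],[-0.11,-0.31,0,0,0,4,-1],[-0.11,-0.31,0,0,0,4,-1],[-0.11,-0.31,0,0,0,4,-1],[0,0,0,0,0,0,-1]]'
```

```text
clock: 7.9
ee_pos: [613.0, 93.0, 184.1]
orientation: [179.9, -0.1, 82.0]
force: [2.1, 2.9, -1.7]
gripper_width: 0.4
grasp_force: 2.1
clock: 8.6
ee_pos: [593.4, 92.8, 184.1]
orientation: [179.9, -0.1, 58.1]
force: [2.7, 3.3, -2.4]
gripper_width: 0.7
grasp_force: 2.4
```

```bash
python3 -m creep '[[-0.11,-0.31,0,0,0,4,-1],[-0.11,-0.31,0,0,0,4,-1],[-0.11,-0.31,0,0,0,4,-1],[-0.11,-0.31,0,0,0,4,-1],[-0.11,-0.31,0,0,0,4,-1],[-0.11,-0.31,0,0,0,4,-1],[-0.11,-0.31,0,0,0,4,-1],[0,0,0,0,0,0,-1]]'
python3 - <<'E'
from h import *
o=robot.observe();p=o["ee_pos"][:2];y=np.radians(o["orientation"][2]);X=np.array([np.cos(y),np.sin(y)]);Y=np.array([np.sin(y),-np.cos(y)])
d=np.array([601,138])-p;print("axis in tool",d@X,d@Y)
p,D=robot.capture("side");t,D2=robot.capture("top")
c=np.zeros((400,800,3),np.uint8);c[:,:400]=cv2.resize(p[180:300,245:365],(400,400),interpolation=3);c[:,400:]=cv2.resize(t[190:290,250:350],(400,400),interpolation=3);cv2.imwrite("pics/push1.png",c[...,::-1])
E
```

```text
clock: 9.4
ee_pos: [573.1, 101.5, 184.2]
orientation: [179.9, -0.2, 30.1]
force: [4.6, 2.9, -2.6]
gripper_width: 0.6
grasp_force: 2.6
axis in tool 42.45312598043551 -17.592295689867882
```

View pics/push1.png

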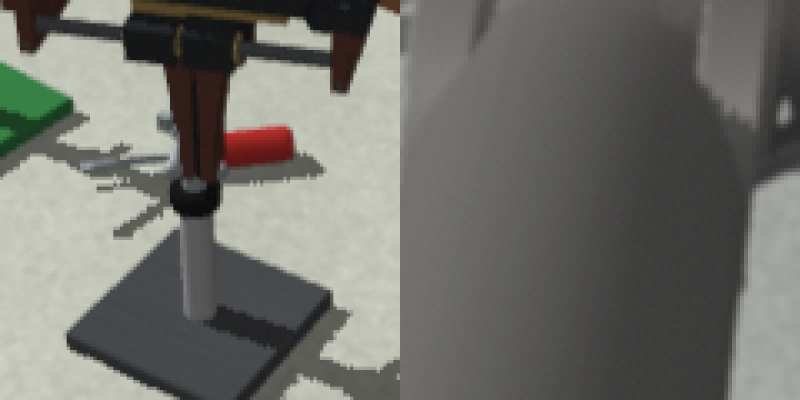

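The forces look odd: they run along the tool's x, not tangential. I'll back off and look.

```bash
python3 -m creep '[[0,0.5,0,0,0,0,-1],[0,1,0,0,0,0,-1],[0,1,0,0,0,0,-1],[0,0,-3,0,0,0,-1],[0,0,-4,0,0,0,-1],[0,2,-4,0,0,0,-1],[0,3,0,0,0,0,-1],[0,3,0,0,0,0,-1],[0,0,0,0,0,0,-1]]'
python3 - <<'E'
from h import *
p,D=robot.capture("side");t,D2=robot.capture("top");np.save("s2.npy",D);np.save("t2.npy",D2);cv2.imwrite("pics/s2.png",p[...,::-1]);cv2.imwrite("pics/t2.png",t[...,::-1])
c=np.zeros((400,800,3),np.uint8);c[:,:400]=cv2.resize(p[180:300,245:365],(400,400),interpolation=3);c[:,400:]=cv2.resize(t[190:290,250:350],(400,400),interpolation=3);cv2.imwrite("pics/push2.png",c[...,::-1])
E
```

```text
clock: 10.4
ee_pos: [625.3, 3.6, 294.5]
orientation: [179.8, 0.0, 29.7]
force: [-0.1, -1.3, -0.8]
gripper_width: 0.4
grasp_force: 0.0
```

View pics/push2.png

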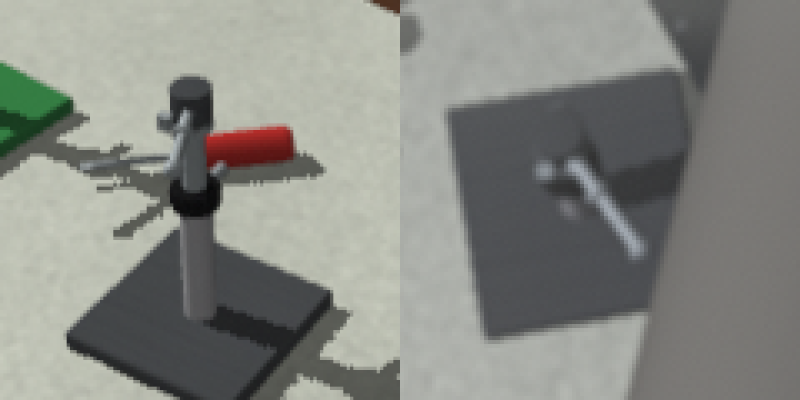

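```bash
python3 - <<'E'
from h import *
t=cv2.imread("pics/t2.png").astype(int)
w=np.zeros((480,640),bool);w[228:256,290:314]=1
m=(t.min(2)>105)&w
n,l,st,ce=cv2.connectedComponentsWithStats(m.astype(np.uint8));k=1+np.argmax(st[1:,4]);ys,xs=np.nonzero(l==k);print(st[k])
P=plane("top",np.c_[xs,ys],169)
f=cv2.fitLine(P[:,:2].astype(np.float32),cv2.DIST_L2,0,.01,.01).ravel();d=f[:2]*(-1 if f[0]>0 else 1)
s=(P[:,:2]-f[2:])@d
print("dir",np.degrees(np.arctan2(d[1],d[0]))%360,"tip",f[2:]+d*s.max(),"base",f[2:]+d*s.min(),s.max()-s.min(),"axis est",f[2:]+d*(s.max()-64))
Ds=np.load("s2.npy")
E
```

```text
[292 230  19  25 116]
dir 217.03082 tip [551.69160999 104.42788202] base [592.12612099 134.9315694 ] 50.6500210805379 axis est [602.78356709 142.97151835]
```

```bash
python3 -m creep '[[0.25,-3.1,0,0,0,0,-1],[0.25,-3.2,0,0,0,0,-1],[0.25,-3.2,0,0,0,-7,-1],[0,0,3,0,0,0,-1],[0,0,4,0,0,0,-1],[0,0,3,0,0,0,-1],[0,0,1.05,0,0,0,-1],[0,0,0,0,0,0,-1]]'
python3 -m creep '[[0,-0.3,0,0,0,0,-1],[0,-0.3,0,0,0,0,-1],[0,-0.2,0,0,0,0,-1],[0,-0.1,0,0,0,0,-1],[0,-0.1,0,0,0,0,-1],[0,-0.1,0,0,0,0,-1],[0,-0.1,0,0,0,0,-1],[0,-0.1,0,0,0,0,-1],[0,0,0,0,0,0,-1]]'
```

```text
clock: 11.3
ee_pos: [582.2, 96.3, 182.2]
orientation: [-179.9, 0.2, 37.1]
force: [-0.2, -1.2, 0.1]
gripper_width: 0.9
grasp_force: 0.0
clock: 12.2
ee_pos: [576.1, 105.4, 183.5]
orientation: [179.9, -0.0, 37.0]
force: [1.9, -3.6, -0.6]
gripper_width: 0.5
grasp_force: 1.9
```

```bash
python3 -m creep '[[-0.09,-0.3,0,0,0,4,-1],[-0.09,-0.3,0,0,0,4,-1],[-0.09,-0.3,0,0,0,4,-1],[-0.09,-0.3,0,0,0,4,-1],[0,0,0,0,0,0,-1]]'
python3 -m creep '[[-0.04,-0.15,0,0,0,2,-1],[-0.04,-0.15,0,0,0,2,-1],[0,0,0,0,0,0,-1]]'
```

```text
clock: 12.7
ee_pos: [566.8, 114.5, 183.5]
orientation: [179.9, -0.1, 21.0]
force: [2.4, -0.8, 0.2]
gripper_width: 0.4
grasp_force: 1.2
clock: 13.0
ee_pos: [565.1, 116.9, 183.6]
orientation: [180.0, -0.1, 17.1]
force: [3.7, -2.1, -0.7]
gripper_width: 0.3
grasp_force: 1.5
```

```bash
python3 -m creep '[[-0.03,-0.12,0,0,0,2,-1],[-0.03,-0.12,0,0,0,2,-1],[0,0,0,0,0,0,-1]]'
python3 -m creep '[[0,-0.08,0,0,0,2,-1],[0,-0.08,0,0,0,0,-1],[0,0,0,0,0,0,-1]]'
```

```text
clock: 13.3
ee_pos: [563.6, 119.1, 183.6]
orientation: [180.0, -0.0, 13.2]
force: [3.1, -1.9, 0.2]
gripper_width: 0.3
grasp_force: 1.3
clock: 13.6
ee_pos: [562.9, 120.6, 183.5]
orientation: [180.0, 0.0, 11.2]
force: [1.1, -3.3, 1.9]
gripper_width: 0.2
grasp_force: 1.6
```

```bash
python3 -m creep '[[0,-0.07,0,0,0,0,-1],[0,-0.07,0,0,0,0,-1],[0,0,0,0,0,0,-1]]'
```

```text
clock: 13.9
ee_pos: [562.8, 120.8, 183.5]
orientation: [179.9, -0.0, 11.1]
force: [2.5, -6.0, 2.2]
gripper_width: 0.5
grasp_force: 3.1
```

```bash
python3 -m creep '[[0,-0.07,0,0,0,0,-1],[0,-0.07,0,0,0,0,-1],[0,0,0,0,0,0,-1]]'
```

```text
clock: 14.2
ee_pos: [562.7, 120.9, 183.5]
orientation: [179.8, -0.0, 11.0]
force: [2.7, -8.3, 1.0]
gripper_width: 0.3
grasp_force: 4.5
```

```bash
python3 -m creep '[[0,-0.05,0,0,0,0,-1],[0,0,0,0,0,0,-1],[0,0,0,0,0,0,-1],[0,0,0,0,0,0,-1]]'
```

```text
clock: 14.6
ee_pos: [562.7, 121.0, 183.5]
orientation: [179.8, -0.0, 11.0]
force: [3.5, -10.4, 0.8]
gripper_width: 0.5
grasp_force: 4.9
```

```bash
python3 -m creep '[[0,0.3,0,0,0,0,-1],[0,1,0,0,0,0,-1],[0,2,0,0,0,0,-1],[0,2,0,0,0,0,-1],[0,4,-2,0,0,0,-1],[0,4,-2,0,0,0,-1],[0,4.5,-2,0,0,0,1],[0,4.5,0,0,0,0,1],[0,4,0,0,0,0,1],[0,0,0,0,0,0,1]]'
python3 - <<'E'
from h import *
p,D=robot.capture("side");t,D2=robot.capture("top");cv2.imwrite("pics/s3.png",p[...,::-1]);cv2.imwrite("pics/t3.png",t[...,::-1])
c=np.zeros((400,800,3),np.uint8);c[:,:400]=cv2.resize(p[180:300,245:365],(400,400),interpolation=3);c[:,400:]=cv2.resize(t[190:290,250:350],(400,400),interpolation=3);cv2.imwrite("pics/push3.png",c[...,::-1])
E
```

```text
clock: 15.6
ee_pos: [611.7, -140.8, 243.9]
orientation: [179.9, 0.0, 10.6]
force: [-0.1, -1.1, 0.3]
gripper_width: 28.8
grasp_force: 0.0
```

View pics/push3.png

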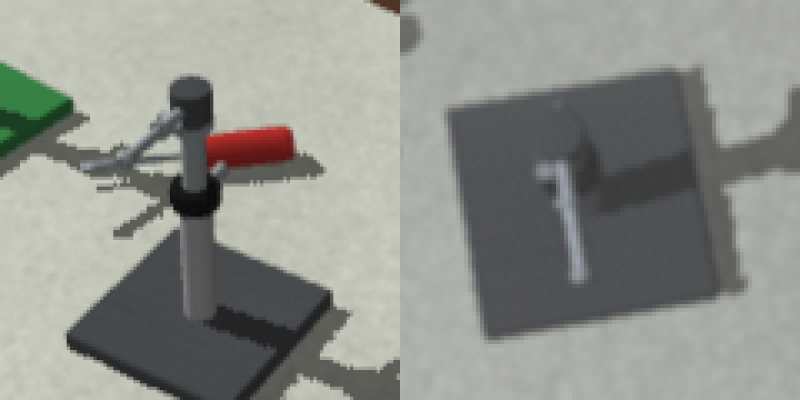

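Peg is at the stop, pressed with 10.4 N. In the top crop the tip is at (578,280), running along the front direction. Now the loupe.

```bash
python3 -m creep '[[-2,0.3,0,0,0,0,1],[-2.5,0.3,0,0,0,0,1],[-2.6,0.24,0,0,0,2,1],[0,0,4,0,0,0,1],[0,0,4,0,0,0,1],[0,0,3,0,0,0,1],[0,0,0,0,0,0,1],[0,0,0,0,0,0,1]]'
python3 - <<'E'
from h import *
t=cv2.imread("pics/t3.png").astype(int)
w=np.zeros((480,640),bool);w[236:262,287:300]=1
m=(t.min(2)>105)&w
ys,xs=np.nonzero(m);P=plane("top",np.c_[xs,ys],169)
f=cv2.fitLine(P[:,:2].astype(np.float32),cv2.DIST_HUBER,0,.01,.01).ravel();d=f[:2]*(-1 if f[0]>0 else 1);s=(P[:,:2]-f[2:])@d
print(len(P),"dir",np.degrees(np.arctan2(d[1],d[0]))%360,"tip",f[2:]+d*s.max(),"axis",f[2:]+d*(s.max()-64))
s=cv2.imread("pics/s3.png").astype(int);
q=plane("side",[(245+118*.3,180+155*.3),(245+175*.3,180+115*.3)],169);print("side tip/base",q)
p,D=robot.capture("top");D=D
t,D2=robot.capture("side");cv2.imwrite("pics/pre.png",cv2.resize(t[290:430,350:490],(560,560),interpolation=3)[...,::-1])
E
```

```text
clock: 16.5
ee_pos: [544.9, -154.6, 133.6]
orientation: [-180.0, 0.0, 9.2]
force: [-0.2, 0.2, -0.1]
gripper_width: 88.0
grasp_force: 0.0
99 dir 190.53435 tip [539.3921507  130.31566723] axis [602.31346494 142.01644714]
side tip/base [[542.81478822 130.64729539 169.        ]
 [587.90637766 134.83261608 169.        ]]
```

View pics/pre.png

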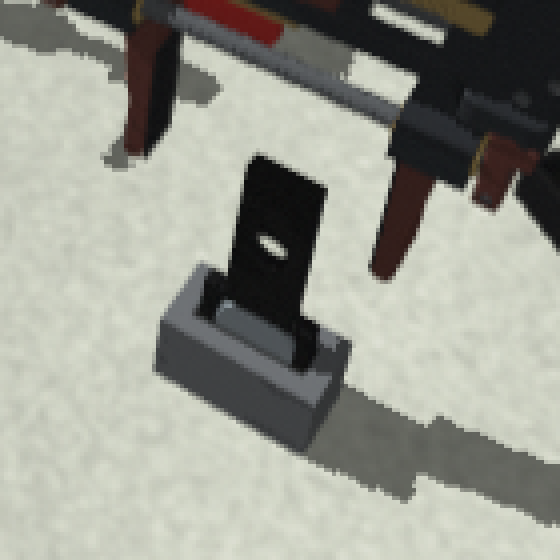

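The loupe's eye is at crop (272,244), with both fingers straddling the strip. I'll centre, lower and close in stages.

```bash
python3 -m creep '[[-0.15,0.4,0,0,0,0,1],[-0.14,0.33,0,0,0,0.3,1],[0,0,0.8,0,0,0,0.2],[0,0,0.6,0,0,0,0],[0,0,0.36,0,0,0,-0.25],[0,0,0,0,0,0,-0.25],[0,0,0,0,0,0,-0.25],[0,0,0,0,0,0,-0.25]]'
python3 -m creep '[[0,0,0,0,0,0,-0.32],[0,0,0,0,0,0,-0.34],[0,0,0,0,0,0,-0.36],[0,0,0,0,0,0,-0.36]]'
```

```text
clock: 17.4
ee_pos: [543.1, -163.6, 115.8]
orientation: [180.0, -0.0, 8.8]
force: [0.0, -0.5, 1.1]
gripper_width: 43.1
grasp_force: 0.0
clock: 17.8
ee_pos: [543.1, -163.4, 115.8]
orientation: [-180.0, -0.0, 8.8]
force: [-0.2, 1.2, 0.1]
gripper_width: 27.8
grasp_force: 1.8
```

```bash
python3 -m creep '[[0,0,0,0,0,0,-1],[0,0,0,0,0,0,-1],[0,0,0,0,0,0,-1],[0,0,0,0,0,0,-1]]'
```

```text
clock: 18.2
ee_pos: [543.0, -163.4, 115.8]
orientation: [-180.0, -0.0, 8.8]
force: [-0.3, 0.2, 0.3]
gripper_width: 27.8
grasp_force: 30.0
```

```bash
python3 -m creep '[[0,0,-0.8,0,0,0,-1],[0,0,-1,0,0,0,-1],[0,0,-1.2,0,0,0,-1],[0,0,-2,0,0,0,-1],[0,0,-2,0,0,0,-1],[-2,-1,-1.1,0,0,0,-1],[-2,-3,0,0,0,0,-1],[0,-4,0,0,0,0,-1],[0,-4,0,0,0,0,-1],[0,-4,0,0,0,0,-1]]'
python3 -m creep '[[0,-4,0,0,0,0,-1],[1,-4,0,0,0,0,-1],[1.5,-3,0,0,0,0,-1],[1.5,-1.4,0,0,0,-2,-1],[0.5,-0.5,0,0,0,0,-1],[0,0,0,0,0,0,-1],[0,0,0,0,0,0,-1]]'
python3 - <<'E'
from h import *
p,D=robot.capture("side");t,D2=robot.capture("top");np.save("s4.npy",D);np.save("t4.npy",D2);cv2.imwrite("pics/s4.png",p[...,::-1]);cv2.imwrite("pics/t4.png",t[...,::-1])
c=np.zeros((500,800,3),np.uint8);c[:,:400]=cv2.resize(p[170:320,215:335],(400,500),interpolation=3);c[:,400:]=cv2.resize(t[190:315,240:340],(400,500),interpolation=3);cv2.imwrite("pics/app.png",c[...,::-1])
E
```

```text
clock: 19.2
ee_pos: [478.8, -10.5, 197.7]
orientation: [-179.9, -0.1, 8.7]
force: [0.3, 1.3, -0.7]
gripper_width: 27.4
grasp_force: 30.0
clock: 19.9
ee_pos: [503.3, 121.3, 197.0]
orientation: [180.0, 0.0, 10.6]
force: [-0.2, -0.6, -1.3]
gripper_width: 27.2
grasp_force: 30.0
```

View pics/app.png

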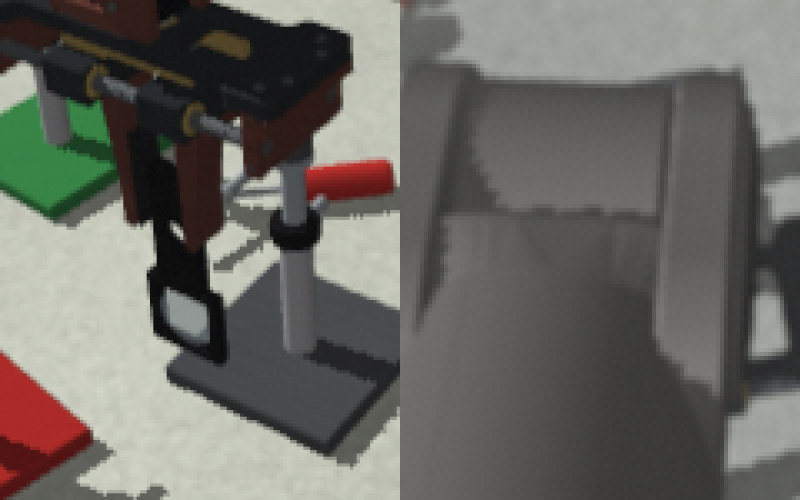

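```bash
python3 - <<'E'
from h import *
s=cv2.imread("pics/s4.png");g=s.astype(int)
m=(g.min(2)>110);w=np.zeros(m.shape,bool);w[250:275,258:282]=1
n,l,st,ce=cv2.connectedComponentsWithStats((m&w).astype(np.uint8));print(st[1:].tolist(),ce[1:])
k=1+np.argmax(st[1:,4]);c=ce[k]
tcp=robot.observe()["ee_pos"];R=Ro.from_euler("xyz",robot.observe()["orientation"],degrees=True).as_matrix()
lens=tcp+R@[0,0,84.8];P=plane("side",[c],lens[2])[0];print("lens robot",lens,"cam",P,"diff cam-robot",P-lens)
print("eye robot",tcp+R@[0,0,27.8],"expected px",proj("side",[tcp+R@[0,0,27.8]]),"lens px",proj("side",[lens]))
# peg in s3: bright pixels
s=cv2.imread("pics/s3.png").astype(int);m=s.min(2)>125
for r in range(210,234):print(r,"".join("#" if m[r,x] else "." for x in range(268,306)))
for x in (31,44.5,58,64):
    a=np.radians(190.7);print(x,proj("side",[[601.5+x*np.cos(a),139.5+x*np.sin(a)+dz,168.9] for dz in(-2,0,2)]).round(1).tolist())
big=cv2.resize(cv2.imread("pics/s3.png")[205:238,265:310],None,fx=16,fy=16,interpolation=cv2.INTER_NEAREST);cv2.imwrite("pics/peg.png",big)
E
```

```text
[[258, 250, 11, 25, 78], [278, 250, 4, 9, 29], [265, 257, 12, 14, 109]] [[260.21794872 266.92307692]
 [279.55172414 253.89655172]
 [270.55963303 263.77981651]]
lens robot [503.1432742  121.3167683  112.09547645] cam [505.79188663 121.07723724 112.09547645] diff cam-robot [ 2.64861243 -0.23953106  0.        ]
eye robot [503.1657821  121.31477379 169.09547197] expected px [[266.52038251 239.16686114]] lens px [[269.32962652 264.45080175]]
210 ############################..........
211 ############################..........
212 ############################..........
213 ##############################........
214 ..###########################.........
215 ....####################.###..........
216 ..######################..#...........
217 .#####################................
218 ######################.#..............
219 #######################...............
220 ######################......#.........
221 #####################......####.......
222 ####################....#######.......
223 #############.#####....#########......
224 ###########....##.....##########......
225 .......###..####....############......
226 ............###.....##########........
227 ......................................
228 ..........................######......
229 .####.............##############......
230 .###.............###############......
231 ##.................#############......
232 ####.......#..........#...####........
233 ##############.#......................
31 [[291.8, 219.3], [291.1, 218.8], [290.3, 218.4]]
44.5 [[287.3, 223.1], [286.5, 222.7], [285.7, 222.2]]
58 [[282.6, 227.0], [281.9, 226.6], [281.1, 226.1]]
64 [[280.5, 228.8], [279.8, 228.3], [279.0, 227.9]]
```

View pics/peg.png

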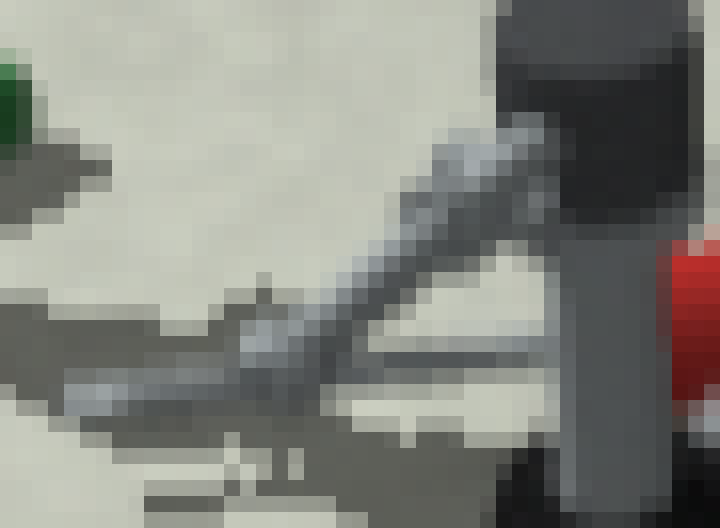

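The bead centre is at side pixel (282,226), and the lens check shows the eye on the peg line within about 1 mm. I'll advance along the peg, watching force.

```bash
python3 -m creep '[[1,0,0,0,0,0,-1],[1,0,0,0,0,0,-1],[0.6,0,0,0,0,0,-1],[0.2,0,0,0,0,0,-1],[0.2,0,0,0,0,0,-1],[0,0,0,0,0,0,-1]]'
python3 -m creep '[[0.15,0,0,0,0,0,-1],[0.15,0,0,0,0,0,-1],[0.15,0,0,0,0,0,-1],[0,0,0,0,0,0,-1]]'
```

```text
clock: 20.6
ee_pos: [533.2, 128.5, 196.6]
orientation: [180.0, 0.0, 10.8]
force: [-0.0, 0.0, -0.5]
gripper_width: 27.7
grasp_force: 30.0
clock: 21.0
ee_pos: [537.7, 129.5, 196.8]
orientation: [-180.0, -0.0, 10.8]
force: [0.2, -0.2, -1.2]
gripper_width: 28.1
grasp_force: 30.0
```

```bash
python3 -m creep '[[0.15,0,0,0,0,0,-1],[0.15,0,0,0,0,0,-1],[0.15,0,0,0,0,0,-1],[0,0,0,0,0,0,-1]]'
```

```text
clock: 21.4
ee_pos: [542.2, 130.3, 196.8]
orientation: [180.0, -0.0, 10.8]
force: [0.1, -0.6, -1.1]
gripper_width: 27.8
grasp_force: 30.0
```

```bash
python3 -m creep '[[0.15,0,0,0,0,0,-1],[0.15,0,0,0,0,0,-1],[0.15,0,0,0,0,0,-1],[0.15,0,0,0,0,0,-1],[0,0,0,0,0,0,-1]]'
```

```text
clock: 21.9
ee_pos: [548.1, 131.4, 196.7]
orientation: [180.0, -0.0, 10.8]
force: [0.3, -0.4, -0.4]
gripper_width: 27.8
grasp_force: 30.0
```

```bash
python3 -m creep '[[0.2,0,0,0,0,0,-1],[0.2,0,0,0,0,0,-1],[0.2,0,0,0,0,0,-1],[0.2,0,0,0,0,0,-1],[0.1,0,0,0,0,0,-1],[0,0,0,0,0,0,-1]]'
python3 - <<'E'
from h import *
p,D=robot.capture("side");cv2.imwrite("pics/in.png",cv2.resize(p[195:295,250:350],(600,600),interpolation=3)[...,::-1])
E
```

```text
clock: 22.5
ee_pos: [556.9, 133.1, 196.8]
orientation: [180.0, -0.0, 10.8]
force: [-0.4, -0.8, -0.5]
gripper_width: 28.0
grasp_force: 30.0
```

View pics/in.png

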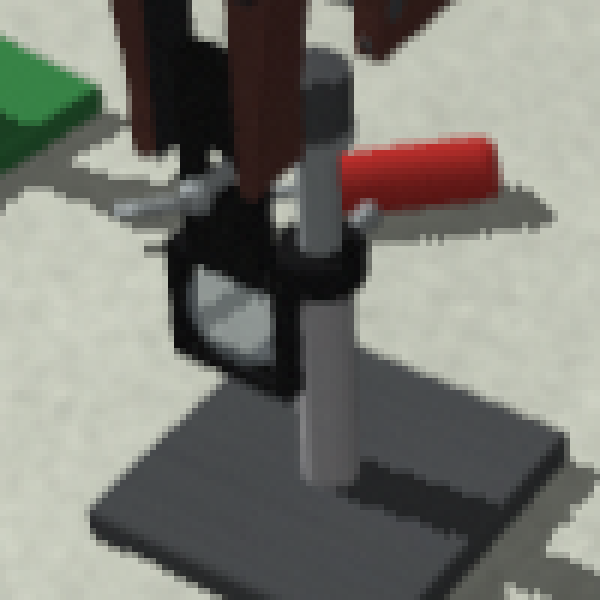

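The bead pokes out in front of the handle at crop (197,195), so the peg is through the eye. I'll lower until contact.

```bash
python3 -m creep '[[0,0,0.08,0,0,0,-1],[0,0,0.08,0,0,0,-1],[0,0,0.08,0,0,0,-1],[0,0,0.06,0,0,0,-1],[0,0,0,0,0,0,-1]]'
```

```text
clock: 23.05
ee_pos: [556.6, 133.1, 193.6]
orientation: [-180.0, 0.0, 10.8]
force: [0.4, 0.4, -1.0]
gripper_width: 27.7
grasp_force: 30.0
```

```bash
python3 -m creep '[[0,0,0.05,0,0,0,-1],[0,0,0.05,0,0,0,-1],[0,0,0,0,0,0,-1]]'
```

```text
clock: 23.35
ee_pos: [556.6, 133.1, 192.7]
orientation: [-180.0, 0.0, 10.8]
force: [0.2, 0.2, -0.9]
gripper_width: 28.0
grasp_force: 30.0
```

```bash
python3 -m creep '[[0,0,0.04,0,0,0,-1],[0,0,0,0,0,0,-1]]'
```

```text
clock: 23.55
ee_pos: [556.7, 133.1, 192.3]
orientation: [180.0, 0.0, 10.8]
force: [-0.2, -1.0, -0.8]
gripper_width: 27.5
grasp_force: 30.0
```

```bash
python3 -m creep '[[0,0,0.04,0,0,0,-1],[0,0,0,0,0,0,-1]]'
```

```text
clock: 23.75
ee_pos: [556.7, 133.1, 191.9]
orientation: [-180.0, 0.0, 10.8]
force: [-0.7, -0.6, -0.5]
gripper_width: 27.7
grasp_force: 30.0
```

```bash
python3 -m creep '[[0,0,0.04,0,0,0,-1],[0,0,0,0,0,0,-1]]'
```

```text
clock: 23.95
ee_pos: [556.7, 133.0, 191.5]
orientation: [-180.0, 0.0, 10.8]
force: [-0.7, -0.5, -0.7]
gripper_width: 28.0
grasp_force: 30.0
```

```bash
python3 -m creep '[[0,0,0.04,0,0,0,-1],[0,0,0,0,0,0,-1]]'
```

```text
clock: 24.15
ee_pos: [556.7, 133.1, 191.1]
orientation: [-180.0, 0.0, 10.8]
force: [-0.1, 0.4, -0.7]
gripper_width: 27.7
grasp_force: 30.0
```

```bash
python3 -m creep '[[0,0,0.04,0,0,0,-1],[0,0,0,0,0,0,-1]]'
```

```text
clock: 24.35
ee_pos: [556.7, 133.0, 190.9]
orientation: [-180.0, -0.0, 10.8]
force: [-1.5, 0.0, 1.9]
gripper_width: 28.0
grasp_force: 30.0
```

```bash
python3 -m creep '[[0,0,0,0,0,0,-0.33],[0,0,0,0,0,0,-0.3],[0,0,0,0,0,0,-0.25],[0,0,0,0,0,0,-0.15],[0,0,0,0,0,0,0],[0,0,0,0,0,0,0],[0,0,0,0,0,0,0],[0,0,0,0,0,0,0]]'
python3 - <<'E'
from h import *
p,D=robot.capture("side");cv2.imwrite("pics/rel.png",cv2.resize(p[195:295,250:350],(600,600),interpolation=3)[...,::-1])
E
```

```text
clock: 25.15
ee_pos: [556.7, 133.0, 190.8]
orientation: [180.0, -0.0, 10.8]
force: [-0.4, 0.4, 0.1]
gripper_width: 44.2
grasp_force: 0.0
```

View pics/rel.png

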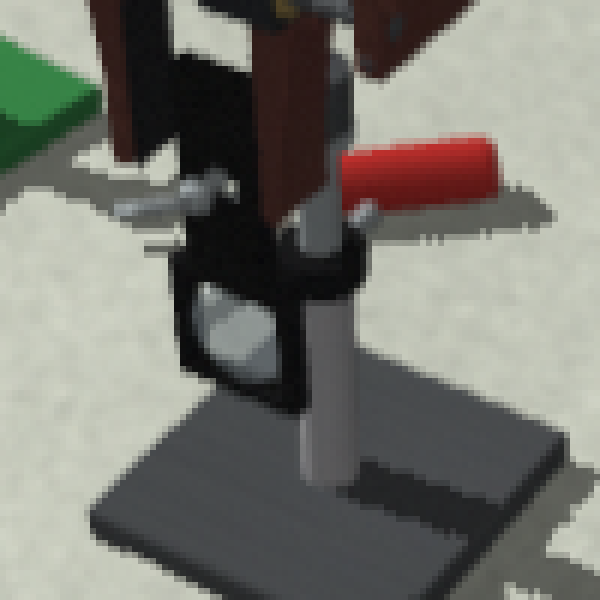

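The loupe hangs with the bead in front of it at crop (205,190), and the fingers are free. That makes 11 pictures viewed, one over the limit, so the last check will be numeric. Retracting straight up.

```bash
python3 -m creep '[[0,0,-0.5,0,0,0,0],[0,0,-1,0,0,0,0],[0,0,-2,0,0,0,0],[0,0,-4,0,0,0,0],[0,0,-4,0,0,0,0],[-4,0,-3,0,0,0,0],[-4,0,0,0,0,0,0],[-4,0,0,0,0,0,0],[0,0,0,0,0,0,0],[0,0,0,0,0,0,0]]'
python3 - <<'E'
from h import *
def lens():
    p,D=robot.capture("side");g=p.astype(int)
    m=(g.min(2)>105);w=np.zeros(m.shape,bool);w[238:262,280:300]=1
    n,l,st,ce=cv2.connectedComponentsWithStats((m&w).astype(np.uint8));k=1+np.argmax(st[1:,4]);return p,D,ce[k],st[k]
p,D,c,s=lens();p2,D,c2,s2=lens();print(c,c2,s2,"peg/loupe depth pt",plane("side",[c2],168.9-4.5-57))
px,P=cloud("side",D);g=p2[px[:,1],px[:,0]].max(1)
ok=(g<45)&(px[:,0]>275)&(px[:,0]<302)&(px[:,1]>195)&(px[:,1]<268)&(P[:,0]<580);q=P[ok];print("loupe pts",ok.sum(),q.mean(0).round(1),q.min(0).round(1),q.max(0).round(1))
m=g.size;b=p2[224:230,276:288].min(2);print(b)
E
```

```text
clock: 26.2
ee_pos: [438.8, 111.0, 336.8]
orientation: [-179.6, -0.1, 10.9]
force: [1.0, -0.2, 0.7]
gripper_width: 43.8
grasp_force: 0.0
[289.72368421 250.10526316] [289.77333333 250.05333333] [285 246  11   9  75] peg/loupe depth pt [[558.19118602 128.17235869 107.4       ]]
loupe pts 697 [556.7 126.9 149.2] [550.1 104.6  83.8] [567.2 152.4 204.1]
[[188 185 150  85  29  62  57  85 135 125  93  65]
 [155 150  89  92 116 131 113 117 118  90  74  90]
 [ 88  89  89  99 156 150 132 108  87  70  62  94]
 [110 110 107 102 123 109 107  94  82  56  31  56]
 [122 118 114  97  81  78  88  83  78  42  11  13]
 [100  95  90  85  74  73  82  74  71  32  11  13]]
```

The loupe is steady over two frames and spans z 84–204 mm. The bead is at the same pixel, so the peg is still at its stop.

```bash
python3 -c "
from workcell import robot
print(robot.hand_in())"
```

```text
the job is handed in; nothing more can be done
None
```

The job is handed in: the peg was turned to the front and pressed against its stop with about 10 N, and the magnifier hangs freely by its eye behind the bead with the robot clear; I viewed 11 pictures, one over the limit of 10.

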